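# Empty, peel and present the top casting tray

### The arm

A 6-joint arm with a two-finger parallel gripper is mounted at the origin on the work surface. World frame = base frame: x ahead of the robot, y to its left, z up, the work surface at z = 0. Lengths are in m, angles in rad, forces in N, time in s.
With the tool pointing down it reaches from about 0.4 to 0.825 m from the base axis. Payload 7 kg.
Tool frame: the origin (TCP) lies midway between the tips of the shut fingers; the grasp point (between the pads) lies hold_point_z behind it (hold_point_z is the distance from the TCP to the grasp point, in m); z points along the fingers, y is the line along which they close (so a half turn about z gives the same grasp; the last joint's range is limited). The gripper opens to 88 mm and grips with 3 to 60 N. Pads are 19 mm wide; open, the fingers measure 130 mm over their backs; the gripper's body (78 mm by 193 mm) begins 47 mm behind the grasp point.
Start: joints at [1.529, 0.359, 0.012, 0, -1.224, -0.288], TCP at [0.219, 0.639, 0.227] pointing down, gripper open.
Joint ranges: [-3.07, 3.07], [-1.43, 2.12], [-1.02, 1.25], [-3.03, 1.67], [-3.05, -0], [-3.03, 3.03]. Speed limits (rad/s): [2.39, 2.39, 3.01, 3.14, 3.14, 3.14].

### API

Orientations are given as [roll, pitch, yaw] about the fixed x, y, z axes, in that order (R = Rz(yaw) Ry(pitch) Rx(roll)).
In Python, from station import * gives the robot as it stands.
- The arm moves only by the tool apply_moves, never from a script. Its argument "steps" is a list of rows, each an object with "translation": the shift along the world's x, y, z scaled (see below), a list of three; "rotation": the turn, a rotation vector about the world's x, y, z scaled (see below), a list of three. A call has exactly 10 rows; each row is the pose to reach, as a shift and turn from the pose commanded when the call began; what a row does not reach only later rows make up. The controller multiplies each number of a shift by 250 mm and each number of a turn by 30 degrees. A row lasts 1/12 s, in which the tool goes at most 41.7 mm and 7.16 degrees, less where a joint would pass 70% of its speed; a pose out of reach is approached as far as the arm can. A call with a number of a shift or a turn outside -1 to 1 is refused whole. A call with a gripper value outside its range is refused whole. "jaw" is the closure, from -1 (fully open) to 1 (shut), so that 0 is half open, set as the call begins (left out, the last holds). The fingers move at their own pace and stop on an object; "newtons" is the grip in N (left out, the last holds). Time passes only in rows, so rows that repeat a pose let the fingers close, or fill a call up. It gives the time, the measured TCP pose, the force, the opening and the grip force at its end, in the units of the state.
- get_state(): the state, without advancing time (a new reading comes with each control period).
- grab_frame(name): name is "scene" or "top" or "wrist"; returns the picture (480x640x3 uint8, blue, green, red); there is no depth.
- camera_model(name): a dict with "fx", "fy", "cx", "cy" (pixels), "xyz" and "rotation" of the camera in the world. Camera axes: x right, y down, z forward; pixel columns grow to the right and rows downward; lengths in m; the calibration is good to about 2 mm. A picture is of the moment at which its call begins: read the wrist's pose just before it. camera_model takes no time and is no camera call; for the wrist camera it gives the pose at the moment of the call.
- job_done(): hands the job in; it is judged then, once.
The state is a dict: "t": time; "q": joint angles; "qd": joint speeds; "joint_efforts": joint torques, N m; "eef_pos": TCP position; "ee_rot": TCP orientation; "force": force on the tool from outside, world axes, zero at the start; "moment": the same for the moment, N m; "width": finger opening in m; "gripper_force": force on a finger pad.
Only numpy, scipy, OpenCV 4.12 (cv2) and the standard library are available. Lean on these libraries where they do the work, as an engineer would, in place of code of your own. Each camera call takes 0.05 s, during which the arm holds its last target. There are 200 camera calls.

### The job

Take the plaster rosette out of the top tray and lay it face up, flat on the sloped board of the wooden drying rest, and let go of it. Then peel the emptied top tray off the plaster-filled tray that it sticks to: lift it by the corner with the upright tab, so that this corner comes up first while the opposite corner is still down in the lower tray, and leave the lower tray standing where it is. Finish while still holding the top tray in the gripper, still and about level, over the middle of the white bowl and a good hand's width above its rim, with the things lying around left alone.

Things in the scene. Friction and masses are not known exactly. Their poses are not given: they have to be found in the camera images.
- tray: Empty formed tray of grey plastic, the top of the stack: open box 166 (x) x 126 (y) x 30 mm high, floor and walls 4 mm, 130 g. Origin: centre of its underside; z up. It sits 12 mm deep in the mouth of the lower tray, with 4 mm play all round, and clings there at every corner but the tab's: spring nubs between the walls hold it with about 10 N in all until each corner is up 5 to 10 mm.
- tab (a point): Middle of the grip part of the upright tab on the top tray, at tray coordinates (-72, -55, 54) mm, by the corner at -x, -y. The tab is a plate 12 mm thick, 30 mm wide, standing 36 mm above the tray's rim, its top 12 mm above this point. Its thickness lies along the tray's diagonal (37 degrees from tray x towards y): fingers from above close along that diagonal.
- far_corner (a point): Underside of the top tray at the corner opposite the tab, at tray coordinates (83, 63, 0) mm. Raising the tab so that the tray tilts 12 to 15 degrees about this corner frees it; a level lift tugs the lower tray up before it lets go.
- lower: Lower tray of grey plastic, filled with set plaster, 0.95 kg, loose on the table: 182 (x) x 142 (y) x 38 mm high, walls 4 mm, plaster up to 26 mm, on which the top tray stands. Origin: centre of its underside; axes as the top tray's at the start.
- rosette: White plaster rosette lying face up in the top tray: round base 68 mm across and 11 mm high, a shoulder 48 mm across up to 16 mm, then a round boss 30 mm across from 16 to 52 mm height, to be gripped from above about 37 mm above the underside. About 160 g. Origin: centre of its underside; z up out of the face.
- rest: Fixed wooden drying rest. Its sloped board, 120 mm long and 84 mm wide, rises at 20 degrees from the horizontal along the rest's +x (the low edge at -x roughly faces the robot). A ledge 8 mm thick stands 12 mm proud along the low edge. Origin: on the table under the board's middle; z up.
- rest_mid (a point): Middle of the sloped board's upper face, 60 mm above the table.
- bowl: Fixed round white bowl, 180 mm across the rim, 50 mm high. Origin: centre of its underside, on the table.
- tin_a: Bystander: round low tin, 68 mm across, 22 mm high. Origin: centre of its underside.
- tin_b: Bystander: another round low tin, 68 mm across, 22 mm high. Origin: centre of its underside.
- spatula: Bystander: spatula lying on the table. Origin: under its middle.
- offcut: Bystander: plaster offcut block 70 x 50 x 30 mm. Origin: centre of its underside.
There are look-alikes about, which are no part of the job. Leave any orange or red look-alike of the rosette alone.

How it is judged:
By the outcome, as a careful person would: the job done as asked, in the order asked, and still so for the second after the job is handed in, while the arm keeps its last pose, push and grip.
It also fails if it takes over 62 s, if anything falls off the work surface, if the arm or the gripper's body presses on something with over 40 N, if the wrist force passes 120 N, or if a joint passes its speed limit or range.

## Working session

There is one attempt and no reset: what is moved stays moved. The work goes in short steps, Python scripts to look and compute and a tool call to move; the robot and the scene stay as the last step left them, time stands still between calls to the robot, and variables do not carry over. Pictures are saved under pics/ and viewed, at most 10 in all, crops included, and the job is handed in when it is done.

Besides the shell and the picture viewer there is one more tool, called as name(argument=value, ...), one argument or row to a line, values as JSON. apply_moves: Moves the arm, as the interface text tells. Shifts and turns lie within -1 to 1; 1 stands for 250 mm of shift or 30 degrees of turn. Its arguments: {"type":"object","properties":{"steps":{"type":"array"},"jaw":{"type":"number"},"newtons":{"type":"number"}},"required":["steps"]}

```bash
mkdir -p pics; ls; python3 - <<'E'
from station import *
import cv2
s=get_state();print(s)
for n in("scene","top"):
    cv2.imwrite(f"pics/{n}0.png",grab_frame(n));print(n,camera_model(n))
E
```

```text
pics
{'t': 0.0, 'q': array([ 1.52911143e+00,  3.59374226e-01,  1.10316265e-02, -3.67850253e-04,
       -1.22410250e+00, -2.88125889e-01]), 'qd': array([ 6.61670485e-04,  1.01152173e-03,  8.13433525e-04, -6.36295213e-05,
       -1.69688542e-03,  6.94230563e-04]), 'joint_efforts': array([-3.78606856e-04, -5.82720709e+01,  2.93044299e+01,  6.99749932e+00,
        6.73436109e-03, -1.67593330e-04]), 'eef_pos': array([0.21845187, 0.63813532, 0.22561584]), 'ee_rot': array([ 3.13991358e+00, -1.37010016e-04, -3.29935951e-01]), 'force': array([-1.01733036, -0.31865977, -0.19332749]), 'moment': array([3.23611249e-02, 4.13587442e-06, 2.72175587e-02]), 'gripper_force': 0.0, 'width': 0.08733898942065026}
scene {'fx': 612.5003746251385, 'fy': 612.5003746251385, 'cx': 312.49805780799016, 'cy': 240.01568064004428, 'xyz': array([ 1.57854927, -0.2021016 ,  1.14764096]), 'rotation': array([-2.40380852, -0.00532106,  1.38876401])}
top {'fx': 484.9763798241132, 'fy': 484.9763798241132, 'cx': 312.73918331345124, 'cy': 241.84546264136776, 'xyz': array([ 0.39116763, -0.0077477 ,  1.27743487]), 'rotation': array([-2.95138471, -0.01976316, -1.58530178])}
```

View pics/scene0.png

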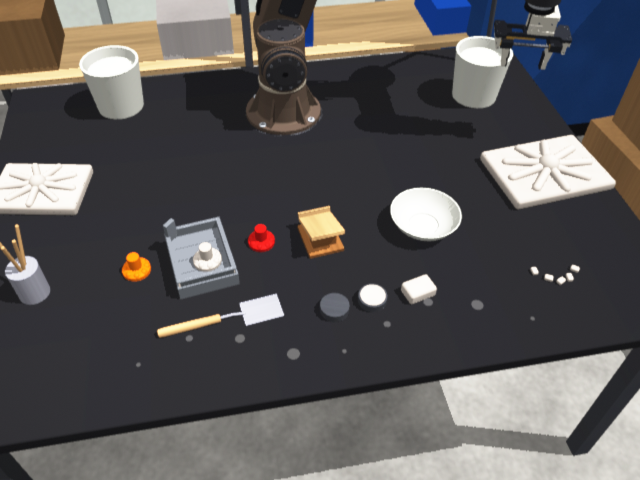

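View pics/top0.png

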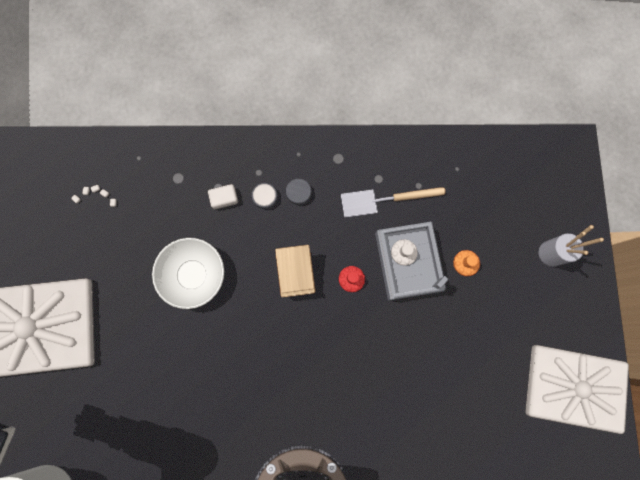

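The scene view shows the tray with the rosette at about (203,255), the tab at (170,228), the rest at (321,230) and the bowl at (426,216). In the top view the tray is at (411,260), the tab at (440,283), the boss at (406,250), the rest at (295,271) and the bowl at (189,273). Tray +x runs roughly along world +x, and the tab is on the robot side towards −y.

```bash
cat > h.py <<'E'
import cv2, numpy as np
from scipy.spatial.transform import Rotation as Ro
from station import *
def cam(n):
    c=camera_model(n); r=np.array(c["rotation"]); c["R"]=r if r.ndim==2 else Ro.from_euler("xyz",r).as_matrix(); return c
def ray(c,p):
    d=c["R"]@np.array([(p[0]-c["cx"])/c["fx"],(p[1]-c["cy"])/c["fy"],1]); return np.array(c["xyz"]),d/np.linalg.norm(d)
def plane(c,p,z):
    o,d=ray(c,p); return o+d*(z-o[2])/d[2]
def proj(c,X):
    v=c["R"].T@(np.array(X)-c["xyz"]); return np.array([c["fx"]*v[0]/v[2]+c["cx"],c["fy"]*v[1]/v[2]+c["cy"]])
def tri(c1,p1,c2,p2):
    o1,d1=ray(c1,p1);o2,d2=ray(c2,p2)
    s=np.linalg.lstsq(np.c_[d1,-d2],o2-o1,rcond=None)[0]
    a,b=o1+s[0]*d1,o2+s[1]*d2; return (a+b)/2,np.linalg.norm(a-b)
E
python3 - <<'E'
from h import *
T=cam("top");S=cam("scene")
print(proj(T,[0,0,0]),proj(S,[0,0,0]))
t=cv2.imread("pics/top0.png");s=cv2.imread("pics/scene0.png")
a=cv2.resize(t[215:310,370:460],None,fx=4,fy=4,interpolation=cv2.INTER_CUBIC)
b=cv2.resize(t[235:310,265:325],None,fx=4,fy=4,interpolation=cv2.INTER_CUBIC)
c=cv2.resize(s[210:300,155:245],None,fx=4,fy=4,interpolation=cv2.INTER_CUBIC)
d=cv2.resize(s[200:260,290:350],None,fx=4,fy=4,interpolation=cv2.INTER_CUBIC)
o=np.zeros((600,800,3),np.uint8)
for im,x,y in((a,0,0),(c,400,0)): o[y:y+im.shape[0],x:x+im.shape[1]]=im[:600-y]
o[382:600,0:240]=cv2.resize(b,(240,300))[:218]; o[362:600,400:640]=d[:238]
cv2.imwrite("pics/crop.png",o)
# bowl
for im,C,r in((t,T,(150,235,230,312)),(s,S,(385,185,466,245))):
    x0,y0,x1,y1=r; m=(im[y0:y1,x0:x1].min(2)>110).astype(np.uint8)
    k=max(cv2.findContours(m,0,2)[0],key=cv2.contourArea); h=cv2.convexHull(k)
    P=np.array([plane(C,q[0]+[x0,y0],.05)[:2] for q in h],np.float32); print("bowl",cv2.minEnclosingCircle(P))
# board of rest
hsv=cv2.cvtColor(t,cv2.COLOR_BGR2HSV);m=cv2.inRange(hsv,(8,60,120),(28,255,255));m[:,:260]=0;m[:,330:]=0;m[:230]=0;m[310:]=0
k=max(cv2.findContours(m,0,2)[0],key=cv2.contourArea);bx=cv2.boxPoints(cv2.minAreaRect(k));print("rest box",bx.round(1).tolist())
E
```

```text
[301.5132846  498.95211948] [282.76124165 110.91917066]
bowl ((0.5520852208137512, 0.2832612693309784), 0.09153954684734344)
bowl ((0.5546873807907104, 0.2831816077232361), 0.09369785338640213)
rest box [[274.29998779296875, 248.10000610351562], [308.5, 243.8000030517578], [314.6000061035156, 292.70001220703125], [280.3999938964844, 297.0]]
```

View pics/crop.png

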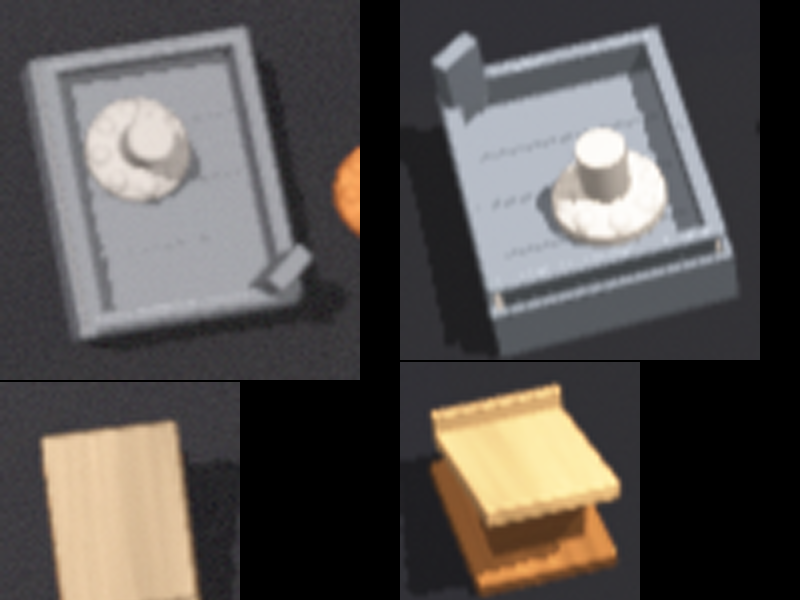

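```bash
python3 - <<'E'
from h import *
T=cam("top");S=cam("scene")
A=lambda x,y:(370+(x-1.5)/4,215+(y-1.5)/4)
B=lambda x,y:(155+(x-401.5)/4,210+(y-1.5)/4)
D=lambda x,y:(290+(x-401.5)/4,200+(y-363.5)/4)
print("boss",tri(T,A(151,140),S,B(602,145)),plane(T,A(151,140),.082),plane(S,B(602,145),.082))
print("tab",tri(T,A(293,266),S,B(459,50)),plane(T,A(293,266),.092))
r=[plane(S,B(*p),.056) for p in((657,28),(725,240),(497,290))]; print("rim",np.round(r,4),np.linalg.norm(r[0]-r[1]),np.linalg.norm(r[1]-r[2]))
mid=(r[0]+r[2])/2
print("tray mid",mid,"yaw",np.degrees(np.arctan2(*(r[1]-r[0])[1::-1])),np.degrees(np.arctan2(*(r[1]-r[2])[1::-1]))-90)
print("rosette base T",plane(T,A(137,148),.041))
z1=.06+.06*np.sin(.349)
h=[plane(T,p,z1) for p in((274.3,248.1),(308.5,243.8))]; print("high",h,np.linalg.norm(h[0]-h[1]))
hs=[plane(S,D(*p),z1) for p in((487,522),(620,492))]; print("highS",hs,np.linalg.norm(hs[0]-hs[1]))
l=[plane(T,p,.047) for p in((280.4,297.),(314.6,292.7))]; print("low",l,np.linalg.norm(l[0]-l[1]))
E
```

```text
boss (array([ 0.59897512, -0.27165206,  0.08020976]), np.float64(0.001981130484704905)) [ 0.59855877 -0.2722602   0.082     ] [ 0.60092935 -0.27056245  0.082     ]
tab (array([ 0.51737355, -0.3514115 ,  0.09161616]), np.float64(0.004907756040566231)) [ 0.51707906 -0.35383331  0.092     ]
rim [[ 0.485  -0.2322  0.056 ]
 [ 0.6632 -0.2073  0.056 ]
 [ 0.677  -0.3378  0.056 ]] 0.1799285762763126 0.1312152559660862
tray mid [ 0.58101938 -0.2849943   0.056     ] yaw 7.942973013950123 6.031173659288129
rosette base T [ 0.60050285 -0.27193553  0.041     ]
high [array([0.6063795 , 0.06173513, 0.0805175 ]), array([ 0.61640995, -0.02402604,  0.0805175 ])] 0.0863457438795032
highS [array([ 0.62384943, -0.02328667,  0.0805175 ]), array([0.61404109, 0.05906615, 0.0805175 ])] 0.08293486219237628
low [array([0.48677568, 0.04824001, 0.047     ]), array([ 0.4965083 , -0.03831416,  0.047     ])] 0.0870996471778702
```

apply_moves(
  steps=[
    {"translation":[0.04,-0.09,0],"rotation":[0,0,-0.053]},
    {"translation":[0.08,-0.18,0],"rotation":[0,0,-0.107]},
    {"translation":[0.11,-0.27,0],"rotation":[0,0,-0.16]},
    {"translation":[0.15,-0.36,0],"rotation":[0,0,-0.214]},
    {"translation":[0.19,-0.46,0],"rotation":[0,0,-0.267]},
    {"translation":[0.23,-0.55,0],"rotation":[0,0,-0.32]},
    {"translation":[0.27,-0.64,0],"rotation":[0,0,-0.374]},
    {"translation":[0.3,-0.73,0],"rotation":[0,0,-0.427]},
    {"translation":[0.34,-0.82,0],"rotation":[0,0,-0.481]},
    {"translation":[0.38,-0.91,0],"rotation":[0,0,-0.534]},
  ],
  jaw=-0.2,
  newtons=15,
)

```text
t: 0.93
eef_pos: [0.3137, 0.4097, 0.2263]
ee_rot: [3.141, 0.0, -0.611]
force: [-0.3, 0.1, 0.5]
width: 0.0525
gripper_force: 0.0
```

apply_moves(
  steps=[
    {"translation":[0.04,-0.09,0],"rotation":[0,0,-0.053]},
    {"translation":[0.08,-0.18,0],"rotation":[0,0,-0.107]},
    {"translation":[0.11,-0.27,0],"rotation":[0,0,-0.16]},
    {"translation":[0.15,-0.36,0],"rotation":[0,0,-0.214]},
    {"translation":[0.19,-0.46,0],"rotation":[0,0,-0.267]},
    {"translation":[0.23,-0.55,0],"rotation":[0,0,-0.32]},
    {"translation":[0.27,-0.64,0],"rotation":[0,0,-0.374]},
    {"translation":[0.3,-0.73,0],"rotation":[0,0,-0.427]},
    {"translation":[0.34,-0.82,0],"rotation":[0,0,-0.481]},
    {"translation":[0.38,-0.91,0],"rotation":[0,0,-0.534]},
  ],
)

```text
t: 1.77
eef_pos: [0.4086, 0.1823, 0.2265]
ee_rot: [3.141, 0.0, -0.89]
force: [0.1, 0.8, 0.9]
width: 0.0527
gripper_force: 0.0
```

apply_moves(
  steps=[
    {"translation":[0.04,-0.09,0],"rotation":[0,0,-0.053]},
    {"translation":[0.08,-0.18,0],"rotation":[0,0,-0.107]},
    {"translation":[0.11,-0.27,0],"rotation":[0,0,-0.16]},
    {"translation":[0.15,-0.36,0],"rotation":[0,0,-0.214]},
    {"translation":[0.19,-0.46,0],"rotation":[0,0,-0.267]},
    {"translation":[0.23,-0.55,0],"rotation":[0,0,-0.32]},
    {"translation":[0.27,-0.64,0],"rotation":[0,0,-0.374]},
    {"translation":[0.3,-0.73,0],"rotation":[0,0,-0.427]},
    {"translation":[0.34,-0.82,0],"rotation":[0,0,-0.481]},
    {"translation":[0.38,-0.91,0],"rotation":[0,0,-0.534]},
  ],
)

```text
t: 2.6
eef_pos: [0.5036, -0.0452, 0.2264]
ee_rot: [3.141, 0.0, -1.17]
force: [0.0, 0.4, 0.3]
width: 0.0527
gripper_force: 0.0
```

```bash
python3 - <<'E'
from h import *
import station
s=get_state();print(s["t"],s["eef_pos"],s["ee_rot"],s["width"],s["q"],[ (k,getattr(station,k)) for k in dir(station) if "hold" in k])
c=cam("wrist");print(c["xyz"],c["R"][:,2])
cv2.imwrite("pics/w1.png",grab_frame("wrist"))
print(proj(c,[.556,.0125,.06]),proj(c,[.582,-.288,.056]))
E
```

```text
2.6 [ 0.50360435 -0.04515631  0.22636264] [ 3.14123201e+00  2.35451728e-04 -1.17006791e+00] 0.05269285818739364 [ 2.99488025e-01  7.82458575e-02 -3.53787556e-01 -2.17771094e-04
 -1.13914552e+00  1.01331579e-01] [('hold_point_z', 0.0188)]
[ 0.53051156 -0.1125215   0.38369907] [-0.10431232  0.24406552 -0.96413223]
[228.08508123 252.47673206] [ 341.90257225 -147.46584777]
```

View pics/w1.png

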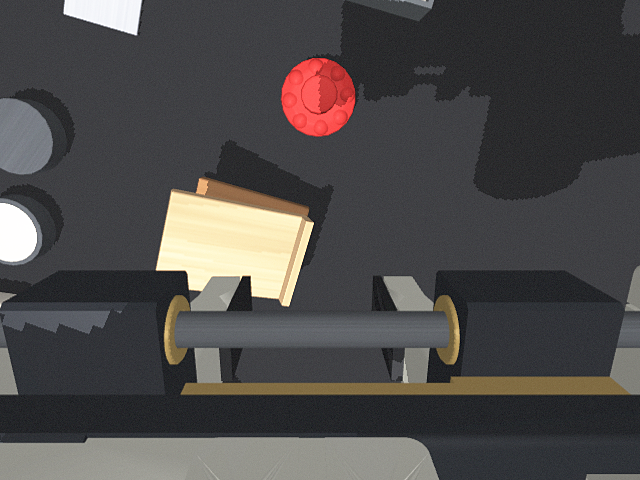

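apply_moves(
  steps=[
    {"translation":[0.04,-0.09,0],"rotation":[0,0,-0.053]},
    {"translation":[0.08,-0.18,0],"rotation":[0,0,-0.107]},
    {"translation":[0.11,-0.27,0],"rotation":[0,0,-0.16]},
    {"translation":[0.15,-0.36,0],"rotation":[0,0,-0.214]},
    {"translation":[0.19,-0.46,0],"rotation":[0,0,-0.267]},
    {"translation":[0.23,-0.55,0],"rotation":[0,0,-0.32]},
    {"translation":[0.27,-0.64,0],"rotation":[0,0,-0.374]},
    {"translation":[0.3,-0.73,0],"rotation":[0,0,-0.427]},
    {"translation":[0.34,-0.82,0],"rotation":[0,0,-0.481]},
    {"translation":[0.38,-0.91,0],"rotation":[0,0,-0.534]},
  ],
)

```text
t: 3.48
eef_pos: [0.5987, -0.2725, 0.2261]
ee_rot: [3.141, 0.0, -1.45]
force: [1.6, 0.3, -0.9]
width: 0.0526
gripper_force: 0.0
```

```bash
python3 - <<'E'
from h import *
s=get_state();print(s["t"],s["eef_pos"],s["ee_rot"],s["width"])
c=cam("wrist");np.savez("w2.npz",**{k:np.array(v) for k,v in c.items() if k!="name"})
cv2.imwrite("pics/w2.png",grab_frame("wrist"))
E
```

```text
3.4833 [ 0.59866704 -0.27249295  0.22606436] [ 3.14080297e+00  3.60255378e-04 -1.44969406e+00] 0.052636446212221084
```

View pics/w2.png

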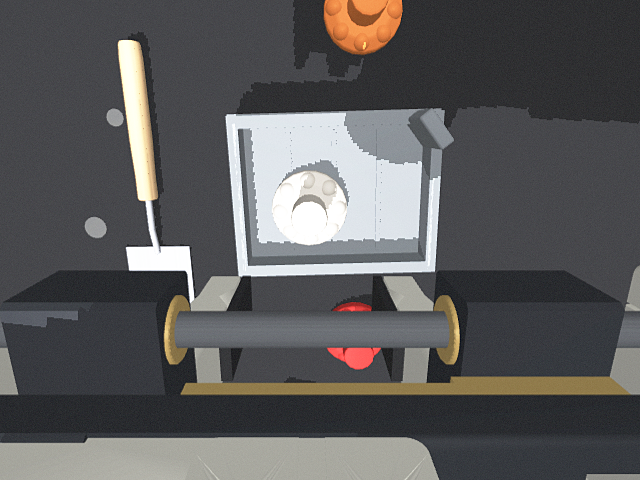

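w1 shows the rest board with corners at (171,189), (313,222) and (287,306), with the ledge on the right. w2 shows the tray rim corners at (228,115), (443,110), (243,275) and (434,271), the boss top at (310,220) and the tab top at about (432,130).

```bash
python3 - <<'E'
from h import *
c={k:v for k,v in np.load("w2.npz",allow_pickle=True).items()}
im=cv2.imread("pics/w2.png")
x0,y0=280,195
m=(im[195:250,270:350].min(2)>235).astype(np.uint8)
k=max(cv2.findContours(m,0,2)[0],key=cv2.contourArea);(u,v),r=cv2.minEnclosingCircle(k)
print("boss px",u+270,v+195,r,"->",plane(c,(u+270,v+195),.082), "diam",2*r/c["fx"]*(c["xyz"][2]-.082))
rim=[plane(c,p,.056) for p in((228,115),(443,110),(434,271),(243,275))]
print(np.round(rim,4),[np.linalg.norm(rim[i]-rim[i-1]).round(4) for i in range(4)])
print("tab top",plane(c,(432,129),.092))
a=rim[0]-rim[1];b=rim[3]-rim[2];print(np.degrees([np.arctan2(a[1],a[0]),np.arctan2(b[1],b[0])]),np.mean(rim,0))
y=-1.17006791+1.44969406
R1=Ro.from_euler("z",y).as_matrix()@c["R"];d=dict(c);d["R"]=R1;d["xyz"]=np.array([0.53051156,-0.1125215,0.38369907]);print(R1[:,2])
for p,z in(((171,189),.0805),((313,222),.051),((287,306),.051)): print("rest",plane(d,p,z))
E
```

```text
boss px 308.7857131958008 210.6785717010498 37.755977630615234 -> [ 0.60041158 -0.28192396  0.082     ] diam 0.05829331071879362
[[ 0.6736 -0.3463  0.056 ]
 [ 0.5032 -0.371   0.056 ]
 [ 0.4823 -0.2355  0.056 ]
 [ 0.6513 -0.211   0.056 ]] [np.float64(0.1371), np.float64(0.1722), np.float64(0.1371), np.float64(0.1707)]
tab top [ 0.51965649 -0.35438307  0.092     ]
[8.24975565 8.23064096] [ 0.57759795 -0.29096947  0.056     ]
[-0.10468323  0.24399332 -0.9641103 ]
rest [ 0.61286226 -0.027096    0.0805    ]
rest [ 0.49760153 -0.03952325  0.051     ]
rest [0.48840105 0.04386469 0.051     ]
```

apply_moves(
  steps=[
    {"translation":[0,0,-0.09],"rotation":[0,0,0]},
    {"translation":[0,0,-0.19],"rotation":[0,0,0]},
    {"translation":[0,0,-0.29],"rotation":[0,0,0]},
    {"translation":[0,0,-0.39],"rotation":[0,0,0]},
    {"translation":[0,0,-0.48],"rotation":[0,0,0]},
    {"translation":[0,0,-0.56],"rotation":[0,0,0]},
    {"translation":[0,0,-0.62],"rotation":[0,0,0]},
    {"translation":[0,0,-0.67],"rotation":[0,0,0]},
    {"translation":[0,0,-0.7],"rotation":[0,0,0]},
    {"translation":[0,0,-0.704],"rotation":[0,0,0]},
  ],
)

```text
t: 4.37
eef_pos: [0.5977, -0.2711, 0.0488]
ee_rot: [3.139, 0.001, -1.448]
force: [-0.7, 0.4, -0.1]
width: 0.0525
gripper_force: 0.0
```

apply_moves(
  steps=[
    {"translation":[0,0,0],"rotation":[0,0,0]},
    {"translation":[0,0,0],"rotation":[0,0,0]},
    {"translation":[0,0,0],"rotation":[0,0,0]},
    {"translation":[0,0,0],"rotation":[0,0,0]},
    {"translation":[0,0,0],"rotation":[0,0,0]},
    {"translation":[0,0,0],"rotation":[0,0,0]},
    {"translation":[0,0,0],"rotation":[0,0,0]},
    {"translation":[0,0,0],"rotation":[0,0,0]},
    {"translation":[0,0,0],"rotation":[0,0,0]},
    {"translation":[0,0,0],"rotation":[0,0,0]},
  ],
  jaw=1,
  newtons=20,
)

```text
t: 5.2
eef_pos: [0.5994, -0.2716, 0.0517]
ee_rot: [-3.14, -0.001, -1.448]
force: [0.1, 1.1, 6.6]
width: 0.0295
gripper_force: 20.0
```

apply_moves(
  steps=[
    {"translation":[0,0,0.02],"rotation":[0,0,0]},
    {"translation":[0,0,0.05],"rotation":[0,0,0]},
    {"translation":[0,0,0.1],"rotation":[0,0,0]},
    {"translation":[0,0,0.17],"rotation":[0,0,0]},
    {"translation":[0,0,0.25],"rotation":[0,0,0]},
    {"translation":[0,0,0.33],"rotation":[0,0,0]},
    {"translation":[0,0,0.41],"rotation":[0,0,0]},
    {"translation":[0,0,0.48],"rotation":[0,0,0]},
    {"translation":[0,0,0.53],"rotation":[0,0,0]},
    {"translation":[0,0,0.56],"rotation":[0,0,0]},
  ],
)

```text
t: 6.03
eef_pos: [0.5992, -0.2717, 0.1936]
ee_rot: [-3.139, -0.001, -1.448]
force: [0.1, 0.3, -1.4]
width: 0.0291
gripper_force: 20.0
```

```bash
python3 - <<'E'
from h import *
f=grab_frame("scene");g=grab_frame("top")
s=get_state();print(s["t"],s["eef_pos"],s["ee_rot"],s["width"],s["force"],s["gripper_force"])
o=np.zeros((400,800,3),np.uint8)
o[:,:400]=cv2.resize(f[180:300,150:270],(400,400));o[:,400:]=cv2.resize(g[200:320,350:470],(400,400))
cv2.imwrite("pics/lift.png",o)
E
```

```text
6.1333 [ 0.59924263 -0.27159272  0.19268009] [-3.13874679e+00 -9.50314239e-04 -1.44814115e+00] 0.02973535284756554 [-0.75725508  0.10482828 -1.83378649] 19.99869078397751
```

View pics/lift.png

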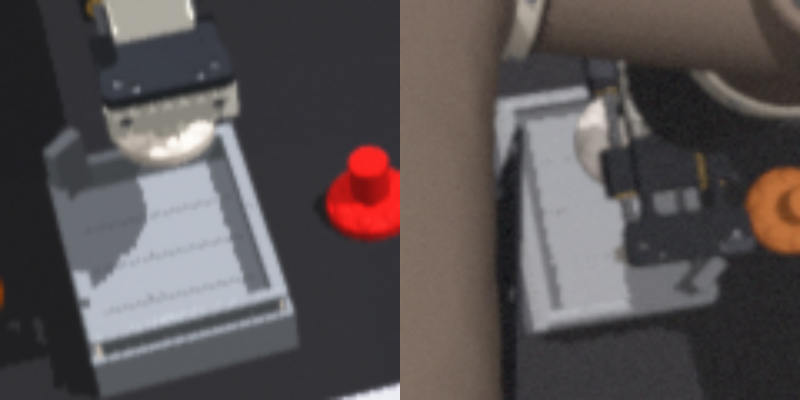

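The rosette hangs level from the gripper and the tray has stayed put (left at the hand, about (165,140); the force matches 160 g). I'll carry it over to the rest.

apply_moves(
  steps=[
    {"translation":[-0.017,0.055,-0.005],"rotation":[0.008,-0.066,0]},
    {"translation":[-0.035,0.11,-0.01],"rotation":[0.016,-0.132,0]},
    {"translation":[-0.052,0.165,-0.016],"rotation":[0.023,-0.199,0]},
    {"translation":[-0.07,0.22,-0.022],"rotation":[0.031,-0.265,0]},
    {"translation":[-0.087,0.28,-0.027],"rotation":[0.039,-0.331,0]},
    {"translation":[-0.104,0.335,-0.032],"rotation":[0.047,-0.397,0]},
    {"translation":[-0.122,0.39,-0.038],"rotation":[0.055,-0.463,0]},
    {"translation":[-0.139,0.445,-0.043],"rotation":[0.062,-0.53,0]},
    {"translation":[-0.157,0.5,-0.048],"rotation":[0.07,-0.596,0]},
    {"translation":[-0.174,0.556,-0.054],"rotation":[0.078,-0.662,0]},
  ],
)

```text
t: 6.97
eef_pos: [0.554, -0.1318, 0.1761]
ee_rot: [-2.793, -0.001, -1.449]
force: [-0.5, -0.0, -1.8]
width: 0.0296
gripper_force: 20.0
```

apply_moves(
  steps=[
    {"translation":[-0.017,0.055,-0.005],"rotation":[0,0,0]},
    {"translation":[-0.035,0.12,-0.01],"rotation":[0,0,0]},
    {"translation":[-0.052,0.19,-0.016],"rotation":[0,0,0]},
    {"translation":[-0.08,0.26,-0.022],"rotation":[0,0,0]},
    {"translation":[-0.1,0.33,-0.027],"rotation":[0,0,0]},
    {"translation":[-0.12,0.4,-0.032],"rotation":[0,0,0]},
    {"translation":[-0.14,0.46,-0.038],"rotation":[0,0,0]},
    {"translation":[-0.16,0.52,-0.043],"rotation":[0,0,0]},
    {"translation":[-0.174,0.55,-0.048],"rotation":[0,0,0]},
    {"translation":[-0.174,0.556,-0.054],"rotation":[0,0,0]},
  ],
)

```text
t: 7.8
eef_pos: [0.5103, 0.0072, 0.1627]
ee_rot: [-2.794, -0.002, -1.447]
force: [-0.1, -0.1, -1.6]
width: 0.0299
gripper_force: 20.0
```

```bash
python3 - <<'E'
from h import *
for i in range(2):
    g=grab_frame("scene");s=get_state();print(s["t"],s["eef_pos"],s["ee_rot"],s["width"],s["force"])
R=Ro.from_euler("xyz",s["ee_rot"]).as_matrix();z=-R[:,2];print("n",z)
y=np.radians(6.7);n=np.array([-.342*np.cos(y),-.342*np.sin(y),.9397])
for h in(.0205,.0305,.0605):
    t=np.array([.5503,.0104,.0583])+h*n; print(h,t,(t-s["eef_pos"])/.25)
o=np.zeros((480,480,3),np.uint8);o=cv2.resize(g[170:270,270:370],(480,480));cv2.imwrite("pics/pre.png",o)
E
```

```text
7.85 [0.5105621  0.00695938 0.16249599] [-2.79422691e+00 -2.23880773e-03 -1.44712020e+00] 0.02964396864363643 [-0.14233564  0.0745676  -2.37698183]
7.9 [0.51092005 0.00660405 0.16276254] [-2.79402701e+00 -2.21290721e-03 -1.44751556e+00] 0.02952448879590885 [-0.04084115 -0.51131454 -1.20643301]
n [-0.33828083 -0.03981959  0.94020236]
0.0205 [0.54333688 0.00958202 0.07756385] [ 0.12966731  0.01191189 -0.34079474]
0.0305 [0.53994024 0.00918301 0.08696085] [ 0.11608073  0.01031583 -0.30320674]
0.0605 [0.52975031 0.00798597 0.11515185] [ 0.07532101  0.00552766 -0.19044274]
```

View pics/pre.png

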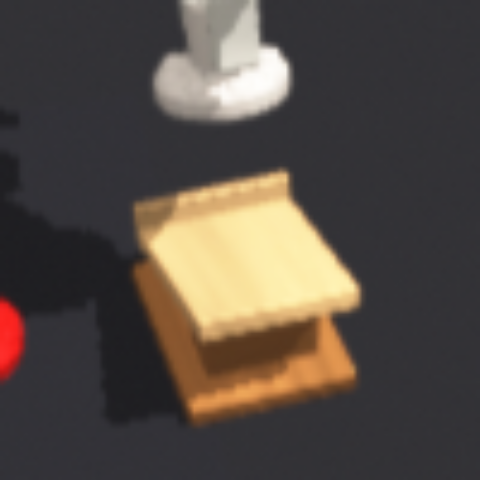

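The rosette hangs at (222,82), tilted, above the board at (250,255), well lined up with it. Next I'll lower it along the board's normal.

apply_moves(
  steps=[
    {"translation":[0.015,0.001,-0.04],"rotation":[0,0,0]},
    {"translation":[0.03,0.002,-0.08],"rotation":[0,0,0]},
    {"translation":[0.045,0.004,-0.12],"rotation":[0,0,0]},
    {"translation":[0.062,0.005,-0.165],"rotation":[0,0,0]},
    {"translation":[0.08,0.007,-0.21],"rotation":[0,0,0]},
    {"translation":[0.095,0.008,-0.25],"rotation":[0,0,0]},
    {"translation":[0.108,0.009,-0.285],"rotation":[0,0,0]},
    {"translation":[0.118,0.01,-0.31],"rotation":[0,0,0]},
    {"translation":[0.124,0.011,-0.325],"rotation":[0,0,0]},
    {"translation":[0.126,0.011,-0.33],"rotation":[0,0,0]},
  ],
)

```text
t: 8.73
eef_pos: [0.5429, 0.0082, 0.0798]
ee_rot: [-2.795, -0.003, -1.45]
force: [-0.2, -0.5, -1.3]
width: 0.0293
gripper_force: 20.0
```

apply_moves(
  steps=[
    {"translation":[0,0,0],"rotation":[0,0,0]},
    {"translation":[0.001,0,-0.002],"rotation":[0,0,0]},
    {"translation":[0.001,0,-0.004],"rotation":[0,0,0]},
    {"translation":[0.002,0,-0.006],"rotation":[0,0,0]},
    {"translation":[0.002,0,-0.007],"rotation":[0,0,0]},
    {"translation":[0.003,0,-0.008],"rotation":[0,0,0]},
    {"translation":[0.003,0,-0.009],"rotation":[0,0,0]},
    {"translation":[0.003,0,-0.009],"rotation":[0,0,0]},
    {"translation":[0.003,0,-0.009],"rotation":[0,0,0]},
    {"translation":[0.003,0,-0.009],"rotation":[0,0,0]},
  ],
)

```text
t: 9.57
eef_pos: [0.5438, 0.0095, 0.0796]
ee_rot: [-2.791, -0.002, -1.448]
force: [-8.0, 1.6, 7.8]
width: 0.0292
gripper_force: 20.0
```

apply_moves(
  steps=[
    {"translation":[0,0,0.003],"rotation":[0,0,0]},
    {"translation":[0,0,0.003],"rotation":[0,0,0]},
    {"translation":[0,0,0.003],"rotation":[0,0,0]},
    {"translation":[0,0,0.003],"rotation":[0,0,0]},
    {"translation":[0,0,0.003],"rotation":[0,0,0]},
    {"translation":[0,0,0.003],"rotation":[0,0,0]},
    {"translation":[0,0,0.003],"rotation":[0,0,0]},
    {"translation":[0,0,0.003],"rotation":[0,0,0]},
    {"translation":[0,0,0.003],"rotation":[0,0,0]},
    {"translation":[0,0,0.003],"rotation":[0,0,0]},
  ],
  jaw=-0.2,
)

```text
t: 10.4
eef_pos: [0.5438, 0.0093, 0.0795]
ee_rot: [-2.793, -0.002, -1.449]
force: [-0.2, 0.5, -0.1]
width: 0.0524
gripper_force: 0.0
```

```bash
python3 - <<'E'
from h import *
g=grab_frame("scene");s=get_state();print(s["t"],s["eef_pos"],s["ee_rot"],s["width"],s["force"])
cv2.imwrite("pics/rel.png",cv2.resize(g[170:270,270:370],(480,480)))
E
```

```text
10.45 [0.54386298 0.00933702 0.0795538 ] [-2.79258990e+00 -1.81757576e-03 -1.44854753e+00] 0.0524759652615234 [0.82914457 0.59809352 0.89576861]
```

View pics/rel.png

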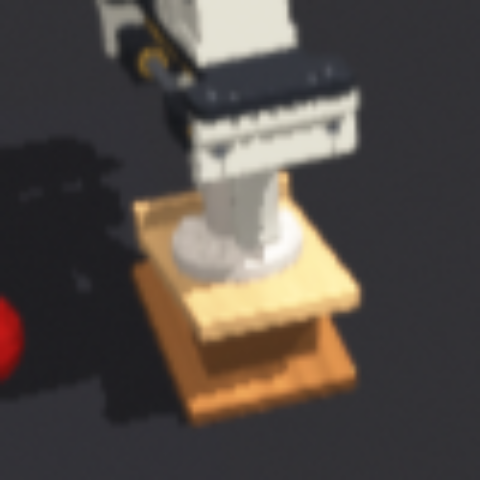

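The rosette sits flat in the middle of the board, base at about (237,245), and is released. Retreating along the normal, then going over to the tab.

apply_moves(
  steps=[
    {"translation":[-0.008,-0.001,0.022],"rotation":[0,0,0]},
    {"translation":[-0.02,-0.002,0.055],"rotation":[0,0,0]},
    {"translation":[-0.036,-0.004,0.1],"rotation":[0,0,0]},
    {"translation":[-0.055,-0.006,0.15],"rotation":[0,0,0]},
    {"translation":[-0.073,-0.009,0.2],"rotation":[0,0,0]},
    {"translation":[-0.091,-0.011,0.25],"rotation":[0,0,0]},
    {"translation":[-0.109,-0.013,0.3],"rotation":[0,0,0]},
    {"translation":[-0.127,-0.015,0.35],"rotation":[0,0,0]},
    {"translation":[-0.142,-0.017,0.39],"rotation":[0,0,0]},
    {"translation":[-0.15,-0.018,0.413],"rotation":[0,0,0]},
  ],
)

```text
t: 11.28
eef_pos: [0.5064, 0.005, 0.1842]
ee_rot: [-2.791, -0.001, -1.448]
force: [-0.1, 0.4, 0.7]
width: 0.0525
gripper_force: 0.0
```

apply_moves(
  steps=[
    {"translation":[-0.009,-0.06,0.016],"rotation":[-0.008,0.066,0]},
    {"translation":[-0.017,-0.12,0.032],"rotation":[-0.016,0.132,0]},
    {"translation":[-0.026,-0.18,0.048],"rotation":[-0.023,0.199,0]},
    {"translation":[-0.034,-0.24,0.064],"rotation":[-0.031,0.265,0]},
    {"translation":[-0.043,-0.3,0.08],"rotation":[-0.039,0.331,0]},
    {"translation":[-0.052,-0.36,0.096],"rotation":[-0.047,0.397,0]},
    {"translation":[-0.06,-0.42,0.112],"rotation":[-0.055,0.463,0]},
    {"translation":[-0.069,-0.48,0.128],"rotation":[-0.062,0.53,0]},
    {"translation":[-0.077,-0.54,0.144],"rotation":[-0.07,0.596,0]},
    {"translation":[-0.086,-0.6,0.16],"rotation":[-0.078,0.662,0]},
  ],
)

```text
t: 12.12
eef_pos: [0.4847, -0.146, 0.2227]
ee_rot: [3.14, 0.0, -1.449]
force: [0.4, -0.3, 0.8]
width: 0.0527
gripper_force: 0.0
```

apply_moves(
  steps=[
    {"translation":[-0.004,-0.06,0],"rotation":[0,0,0.09]},
    {"translation":[-0.009,-0.12,0],"rotation":[0,0,0.19]},
    {"translation":[-0.014,-0.18,0],"rotation":[0,0,0.3]},
    {"translation":[-0.02,-0.25,0],"rotation":[0,0,0.41]},
    {"translation":[-0.026,-0.33,0],"rotation":[0,0,0.53]},
    {"translation":[-0.032,-0.41,0.01],"rotation":[0,0,0.65]},
    {"translation":[-0.037,-0.48,0.01],"rotation":[0,0,0.77]},
    {"translation":[-0.041,-0.53,0.01],"rotation":[0,0,0.86]},
    {"translation":[-0.044,-0.56,0.012],"rotation":[0,0,0.9]},
    {"translation":[-0.044,-0.57,0.012],"rotation":[0,0,0.9]},
  ],
)

```text
t: 12.95
eef_pos: [0.4735, -0.2887, 0.2251]
ee_rot: [3.141, 0.001, -0.977]
force: [0.2, 0.3, -0.4]
width: 0.0527
gripper_force: 0.0
```

```bash
python3 - <<'E'
from h import *
s=get_state();print(s["t"],s["eef_pos"],s["ee_rot"],s["width"],s["force"])
c=cam("wrist");np.savez("w3.npz",**{k:np.array(v) for k,v in c.items()})
g=grab_frame("wrist");cv2.imwrite("pics/w3.png",g);cv2.imwrite("pics/s3.png",grab_frame("scene"))
u=proj(c,[.5185,-.3535,.092]);print(u)
x,y=(int(max(0,v-75)) for v in u);print(x,y)
cv2.imwrite("pics/w3c.png",cv2.resize(g[y:y+150,x:x+150],(600,600),interpolation=cv2.INTER_CUBIC))
E
```

```text
12.95 [ 0.47351925 -0.28874928  0.22514872] [ 3.14077986e+00  6.48195993e-04 -9.77425383e-01] 0.05267873486313679 [ 0.17532615  0.25865912 -0.44586274]
[307.06019263 117.43923165]
232 42
```

View pics/w3c.png

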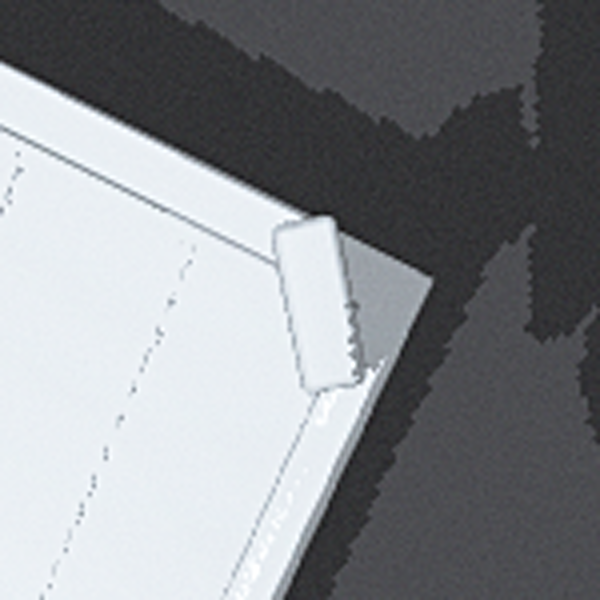

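The crop shows the tab's top face with corners at (275,226), (333,216), (362,382) and (305,392), all in crop pixels at 4x.

```bash
python3 - <<'E'
from h import *
c={k:v for k,v in np.load("w3.npz").items()}
k=[plane(c,(232+(x-1.5)/4,42+(y-1.5)/4),.092) for x,y in((275,226),(333,216),(362,382),(305,392))]
m=np.mean(k,0);print("tab",m,[np.linalg.norm(k[i]-k[i-1]) for i in range(4)])
d=(k[2]-k[1]+k[3]-k[0]);a=np.degrees(np.arctan2(d[1],d[0]));print("width dir",a,"closing",(a+90)%180)
s=get_state();e=s["eef_pos"];print(s["ee_rot"],"tool y deg",np.degrees(s["ee_rot"][2])-90+180)
print((m[:2]-e[:2])/.25,(.0612-e[2])/.25)
yaw=np.radians((a+90)%180-37);o=m[:2]-np.array([-.072*np.cos(yaw)+.055*np.sin(yaw),-.072*np.sin(yaw)-.055*np.cos(yaw)]);print("tray c",o,np.degrees(yaw))
# lower tray corner check
print(plane(c,(232+432/4,42+277/4),.038))
E
```

```text
tab [ 0.51578381 -0.35494886  0.092     ] [np.float64(0.028862571235877606), np.float64(0.010334949403740204), np.float64(0.028789436094487426), np.float64(0.010439951565376087)]
width dir 134.53880657766038 closing 44.53880657766038
[ 3.14100402e+00  6.65498829e-04 -9.78924119e-01] tool y deg 33.911779498973914
[ 0.16859078 -0.2679739 ] -0.6561569281701697
tray c [ 0.57994559 -0.29097803] 7.538806577660381
[ 0.49940614 -0.37389537  0.038     ]
```

apply_moves(
  steps=[
    {"translation":[0.03,-0.05,-0.04],"rotation":[0,0,0.07]},
    {"translation":[0.07,-0.11,-0.09],"rotation":[0,0,0.15]},
    {"translation":[0.11,-0.18,-0.14],"rotation":[0,0,0.24]},
    {"translation":[0.15,-0.235,-0.2],"rotation":[0,0,0.32]},
    {"translation":[0.167,-0.264,-0.28],"rotation":[0,0,0.35]},
    {"translation":[0.169,-0.267,-0.37],"rotation":[0,0,0.355]},
    {"translation":[0.169,-0.267,-0.46],"rotation":[0,0,0.355]},
    {"translation":[0.169,-0.267,-0.55],"rotation":[0,0,0.355]},
    {"translation":[0.169,-0.267,-0.62],"rotation":[0,0,0.355]},
    {"translation":[0.169,-0.267,-0.65],"rotation":[0,0,0.355]},
  ],
)

```text
t: 13.88
eef_pos: [0.5148, -0.3531, 0.0604]
ee_rot: [3.14, 0.004, -0.792]
force: [-0.4, 0.2, -0.3]
width: 0.0528
gripper_force: 0.0
```

apply_moves(
  steps=[
    {"translation":[0,0,0],"rotation":[0,0,0]},
    {"translation":[0,0,0],"rotation":[0,0,0]},
    {"translation":[0,0,0],"rotation":[0,0,0]},
    {"translation":[0,0,0],"rotation":[0,0,0]},
    {"translation":[0,0,0],"rotation":[0,0,0]},
    {"translation":[0,0,0],"rotation":[0,0,0]},
    {"translation":[0,0,0],"rotation":[0,0,0]},
    {"translation":[0,0,0],"rotation":[0,0,0]},
    {"translation":[0,0,0],"rotation":[0,0,0]},
    {"translation":[0,0,0],"rotation":[0,0,0]},
  ],
  jaw=0.5,
  newtons=10,
)

```text
t: 14.72
eef_pos: [0.5161, -0.3545, 0.0634]
ee_rot: [-3.142, -0.0, -0.791]
force: [-0.2, 0.2, 0.3]
width: 0.0217
gripper_force: 0.0
```

apply_moves(
  steps=[
    {"translation":[0,0,0],"rotation":[0,0,0]},
    {"translation":[0,0,0],"rotation":[0,0,0]},
    {"translation":[0,0,0],"rotation":[0,0,0]},
    {"translation":[0,0,0],"rotation":[0,0,0]},
    {"translation":[0,0,0],"rotation":[0,0,0]},
    {"translation":[0,0,0],"rotation":[0,0,0]},
    {"translation":[0,0,0],"rotation":[0,0,0]},
    {"translation":[0,0,0],"rotation":[0,0,0]},
    {"translation":[0,0,0],"rotation":[0,0,0]},
    {"translation":[0,0,0],"rotation":[0,0,0]},
  ],
  jaw=1,
  newtons=50,
)

```text
t: 15.55
eef_pos: [0.5162, -0.3542, 0.0633]
ee_rot: [-3.141, 0.0, -0.791]
force: [1.2, 4.6, 0.2]
width: 0.0116
gripper_force: 49.9
```

```bash
python3 - <<'E'
from h import *
s=get_state();print(s["t"],s["eef_pos"],s["ee_rot"],s["width"],s["force"],s["moment"],s["gripper_force"])
E
```

```text
15.55 [ 0.51620315 -0.35418068  0.06328319] [-3.14134343e+00  5.85926568e-05 -7.91029891e-01] 0.011595665360763193 [1.19625745 4.61266284 0.19667544] [ 1.80182042 -0.75353093  0.32689842] 49.947389960289
```

Gripped at 11.6 mm. Peeling the first 7 degrees about the far corner.

apply_moves(
  steps=[
    {"translation":[0.001,0.001,0.009],"rotation":[-0.016,0.017,0]},
    {"translation":[0.003,0.003,0.019],"rotation":[-0.033,0.033,0]},
    {"translation":[0.004,0.004,0.028],"rotation":[-0.049,0.05,0]},
    {"translation":[0.006,0.006,0.038],"rotation":[-0.066,0.066,0]},
    {"translation":[0.007,0.007,0.047],"rotation":[-0.082,0.083,0]},
    {"translation":[0.009,0.009,0.056],"rotation":[-0.098,0.1,0]},
    {"translation":[0.011,0.011,0.066],"rotation":[-0.115,0.116,0]},
    {"translation":[0.013,0.013,0.075],"rotation":[-0.131,0.133,0]},
    {"translation":[0.015,0.015,0.084],"rotation":[-0.148,0.149,0]},
    {"translation":[0.017,0.017,0.094],"rotation":[-0.164,0.166,0]},
  ],
)

```text
t: 16.38
eef_pos: [0.5196, -0.3508, 0.0874]
ee_rot: [3.017, 0.0, -0.791]
force: [-3.7, -3.3, 0.2]
width: 0.0117
gripper_force: 49.9
```

```bash
python3 - <<'E'
from h import *
g=grab_frame("scene")
s=get_state();print(s["t"],s["eef_pos"],s["ee_rot"],s["width"],s["force"],s["moment"],s["gripper_force"])
cv2.imwrite("pics/peel7.png",g)
a=cv2.imread("pics/s3.png"); d=cv2.absdiff(a,g)[265:305,170:245].max(2); print((d>40).sum())
E
```

```text
16.4333 [ 0.52006549 -0.35080575  0.08783105] [ 3.01580188e+00 -2.11593769e-04 -7.90582627e-01] 0.011627455369232199 [-3.70889256 -4.97718266 -0.01557162] [-1.41114427  1.69242615  0.16660723] 49.93929862976074
105
```

apply_moves(
  steps=[
    {"translation":[-0.002,-0.002,0.009],"rotation":[-0.016,0.017,0]},
    {"translation":[-0.001,-0.001,0.018],"rotation":[-0.033,0.033,0]},
    {"translation":[0.001,0.001,0.027],"rotation":[-0.049,0.05,0]},
    {"translation":[0.004,0.004,0.036],"rotation":[-0.066,0.066,0]},
    {"translation":[0.006,0.006,0.046],"rotation":[-0.082,0.083,0]},
    {"translation":[0.009,0.009,0.055],"rotation":[-0.098,0.1,0]},
    {"translation":[0.012,0.012,0.064],"rotation":[-0.115,0.116,0]},
    {"translation":[0.014,0.014,0.073],"rotation":[-0.131,0.133,0]},
    {"translation":[0.017,0.017,0.082],"rotation":[-0.148,0.149,0]},
    {"translation":[0.019,0.019,0.09],"rotation":[-0.164,0.166,0]},
  ],
)

```text
t: 17.27
eef_pos: [0.5248, -0.3455, 0.1096]
ee_rot: [2.895, 0.0, -0.791]
force: [-4.0, -2.4, -0.6]
width: 0.0121
gripper_force: 49.9
```

```bash
python3 - <<'E'
from h import *
g=grab_frame("scene")
s=get_state();print(s["t"],s["eef_pos"],s["ee_rot"],s["width"],s["force"],s["moment"],s["gripper_force"])
cv2.imwrite("pics/peel14.png",g)
# lower-edge of the lower tray front face, in 3 columns, before and now
for n in("scene0","s3","peel7","peel14"):
    im=cv2.imread(f"pics/{n}.png",0).astype(int); r=[]
    for u in(190,205,220): 
        col=im[270:310,u]; r.append(270+int(np.argmin(np.diff(col))))
    row=im[262,225:250]; r.append(225+int(np.argmin(np.diff(row)))); print(n,r)
E
```

```text
17.3167 [ 0.52517501 -0.3454025   0.1098231 ] [ 2.89444046e+00  1.21120382e-04 -7.90698991e-01] 0.011816234557607481 [-4.82648787 -3.51745136  0.44874837] [-1.11978894  1.59791623  0.09916767] 49.94534254074097
scene0 [279, 275, 272, 234]
s3 [279, 275, 272, 234]
peel7 [278, 275, 272, 234]
peel14 [277, 275, 272, 234]
```

apply_moves(
  steps=[
    {"translation":[-0.004,-0.004,0.002],"rotation":[0,0,0]},
    {"translation":[-0.008,-0.008,0.006],"rotation":[0,0,0]},
    {"translation":[-0.008,-0.008,0.012],"rotation":[0,0,0]},
    {"translation":[-0.008,-0.008,0.02],"rotation":[0,0,0]},
    {"translation":[-0.008,-0.008,0.03],"rotation":[0,0,0]},
    {"translation":[-0.008,-0.008,0.042],"rotation":[0,0,0]},
    {"translation":[-0.008,-0.008,0.056],"rotation":[0,0,0]},
    {"translation":[-0.008,-0.008,0.072],"rotation":[0,0,0]},
    {"translation":[-0.008,-0.008,0.09],"rotation":[0,0,0]},
    {"translation":[-0.008,-0.008,0.11],"rotation":[0,0,0]},
  ],
)

```text
t: 18.15
eef_pos: [0.5231, -0.3474, 0.1373]
ee_rot: [2.897, 0.0, -0.791]
force: [-0.2, 0.9, -1.4]
width: 0.0118
gripper_force: 49.9
```

```bash
python3 - <<'E'
from h import *
g=grab_frame("scene")
s=get_state();print(s["t"],s["eef_pos"],s["ee_rot"],s["width"],s["force"],s["moment"],s["gripper_force"])
cv2.imwrite("pics/lift2.png",g)
for n in("s3","lift2"):
    im=cv2.imread(f"pics/{n}.png",0).astype(int); r=[]
    for u in(190,205,220): r.append(270+int(np.argmin(np.diff(im[270:310,u]))))
    for v in(270,275,280): r.append(225+int(np.argmin(np.diff(im[v,225:250]))))
    print(n,r)
E
```

```text
18.2 [ 0.52371917 -0.34762673  0.1384854 ] [ 2.89790032e+00 -1.43201669e-03 -7.90822262e-01] 0.011833986086889205 [-0.34480728  0.28052715 -0.59438081] [ 0.58034589 -0.58656867 -0.00917812] 49.94783341884613
s3 [279, 275, 272, 236, 232, 238]
lift2 [284, 281, 277, 236, 229, 237]
```

apply_moves(
  steps=[
    {"translation":[0,0,0.04],"rotation":[0.01,-0.01,0]},
    {"translation":[0,0,0.09],"rotation":[0.04,-0.04,0]},
    {"translation":[0,0,0.15],"rotation":[0.08,-0.081,0]},
    {"translation":[0,0,0.21],"rotation":[0.12,-0.121,0]},
    {"translation":[0,0,0.27],"rotation":[0.16,-0.162,0]},
    {"translation":[0,0,0.33],"rotation":[0.2,-0.202,0]},
    {"translation":[0,0,0.39],"rotation":[0.24,-0.243,0]},
    {"translation":[0,0,0.44],"rotation":[0.28,-0.283,0]},
    {"translation":[0,0,0.48],"rotation":[0.31,-0.314,0]},
    {"translation":[0,0,0.49],"rotation":[0.328,-0.332,0]},
  ],
)

```text
t: 19.03
eef_pos: [0.5236, -0.3482, 0.2627]
ee_rot: [-3.138, -0.004, -0.791]
force: [0.6, 0.2, -0.2]
width: 0.0121
gripper_force: 49.9
```

apply_moves(
  steps=[
    {"translation":[-0.002,0.03,0],"rotation":[0,0,0]},
    {"translation":[-0.005,0.08,0],"rotation":[0,0,0]},
    {"translation":[-0.01,0.15,0],"rotation":[0,0,0]},
    {"translation":[-0.014,0.23,0],"rotation":[0,0,0]},
    {"translation":[-0.02,0.32,0],"rotation":[0,0,0]},
    {"translation":[-0.025,0.41,0],"rotation":[0,0,0]},
    {"translation":[-0.031,0.5,0],"rotation":[0,0,0]},
    {"translation":[-0.036,0.58,0],"rotation":[0,0,0]},
    {"translation":[-0.042,0.67,0],"rotation":[0,0,0]},
    {"translation":[-0.047,0.756,0],"rotation":[0,0,0]},
  ],
)

```text
t: 19.87
eef_pos: [0.5103, -0.1562, 0.2582]
ee_rot: [3.14, 0.002, -0.79]
force: [0.7, 0.0, -1.2]
width: 0.0116
gripper_force: 49.9
```

apply_moves(
  steps=[
    {"translation":[-0.005,0.08,0],"rotation":[0,0,0]},
    {"translation":[-0.01,0.16,0],"rotation":[0,0,0]},
    {"translation":[-0.014,0.23,0],"rotation":[0,0,0]},
    {"translation":[-0.019,0.31,0],"rotation":[0,0,0]},
    {"translation":[-0.024,0.38,0],"rotation":[0,0,0]},
    {"translation":[-0.028,0.46,0],"rotation":[0,0,0]},
    {"translation":[-0.033,0.53,0],"rotation":[0,0,0]},
    {"translation":[-0.038,0.61,0],"rotation":[0,0,0]},
    {"translation":[-0.042,0.68,0],"rotation":[0,0,0]},
    {"translation":[-0.047,0.756,0],"rotation":[0,0,0]},
  ],
)

```text
t: 20.7
eef_pos: [0.4982, 0.0321, 0.2583]
ee_rot: [3.14, 0.001, -0.79]
force: [0.0, -0.5, -1.0]
width: 0.0114
gripper_force: 49.9
```

apply_moves(
  steps=[
    {"translation":[-0.005,0.08,0],"rotation":[0,0,0]},
    {"translation":[-0.01,0.16,0],"rotation":[0,0,0]},
    {"translation":[-0.016,0.25,-0.01],"rotation":[0,0,0]},
    {"translation":[-0.021,0.34,-0.03],"rotation":[0,0,0]},
    {"translation":[-0.027,0.43,-0.06],"rotation":[0,0,0]},
    {"translation":[-0.033,0.52,-0.1],"rotation":[0,0,0]},
    {"translation":[-0.038,0.61,-0.14],"rotation":[0,0,0]},
    {"translation":[-0.043,0.69,-0.17],"rotation":[0,0,0]},
    {"translation":[-0.046,0.74,-0.185],"rotation":[0,0,0]},
    {"translation":[-0.047,0.756,-0.19],"rotation":[0,0,0]},
  ],
)

```text
t: 21.53
eef_pos: [0.4865, 0.2212, 0.2102]
ee_rot: [3.139, 0.0, -0.789]
force: [0.3, -0.5, -0.9]
width: 0.0116
gripper_force: 50.0
```

```bash
python3 - <<'E'
from h import *
f=grab_frame("scene");g=grab_frame("top")
s=get_state();print(s["t"],s["eef_pos"],s["ee_rot"],s["width"],s["force"],s["gripper_force"])
o=np.zeros((600,800,3),np.uint8)
o[:400,:800]=cv2.resize(f[120:310,120:500],(800,400)); o[400:,:]=cv2.resize(g[200:320,0:480],(800,200)); cv2.imwrite("pics/fin.png",o)
E
```

```text
21.6333 [0.4870931  0.22009629 0.21117319] [ 3.13993177e+00 -8.77229638e-05 -7.89344593e-01] 0.0118476316622235 [ 0.61059285 -0.36463393 -1.12769189] 49.94822144508362
```

View pics/fin.png

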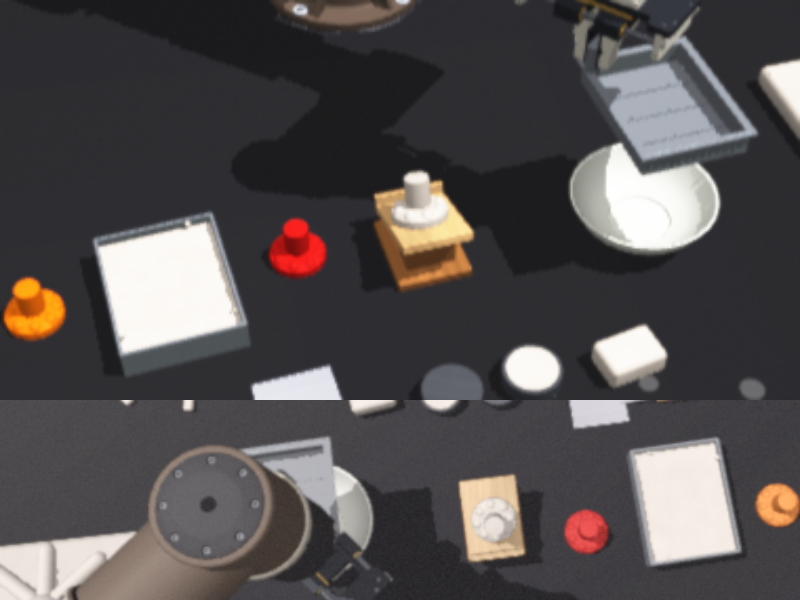

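The last view shows the rosette flat on the rest at (418,205), the lower tray standing in place at (175,290), and the top tray held over the bowl at (665,105). I'll let it settle, then check the tray's level and centring before handing in.

apply_moves(
  steps=[
    {"translation":[0,0,0],"rotation":[0,0,0]},
    {"translation":[0,0,0],"rotation":[0,0,0]},
    {"translation":[0,0,0],"rotation":[0,0,0]},
    {"translation":[0,0,0],"rotation":[0,0,0]},
    {"translation":[0,0,0],"rotation":[0,0,0]},
    {"translation":[0,0,0],"rotation":[0,0,0]},
    {"translation":[0,0,0],"rotation":[0,0,0]},
    {"translation":[0,0,0],"rotation":[0,0,0]},
    {"translation":[0,0,0],"rotation":[0,0,0]},
    {"translation":[0,0,0],"rotation":[0,0,0]},
  ],
)

```text
t: 22.47
eef_pos: [0.4879, 0.2196, 0.2118]
ee_rot: [3.142, -0.0, -0.791]
force: [-0.2, -0.2, -1.2]
width: 0.0114
gripper_force: 49.9
```

```bash
python3 - <<'E'
from h import *
S=cam("scene");s=get_state();print(s["t"],s["eef_pos"],s["qd"].round(3))
P=[(120+x*.475,120+y*.475) for x,y in((688,42),(752,130),(645,160))]
k=[plane(S,p,.204) for p in P];print(np.round(k,3),np.linalg.norm(k[0]-k[1]),np.linalg.norm(k[1]-k[2]),"mid",(k[0]+k[2])/2)
y=np.radians(7.54);c=s["eef_pos"]+[.0638,.0635,0]
Rz=Ro.from_euler("z",y)
for p in((-83,63,0),(83,63,0),(83,-63,0)): print((Rz.apply(np.array(p)/1e3)+[c[0],c[1],.204]).round(3))
E
```

```text
22.4667 [0.48787234 0.21957364 0.21177115] [ 0.001  0.001  0.001 -0.002 -0.001 -0.   ]
[[0.468 0.342 0.204]
 [0.625 0.361 0.204]
 [0.65  0.232 0.204]] 0.15839695265858109 0.13114466568217048 mid [0.55904778 0.28708695 0.204     ]
[0.461 0.335 0.204]
[0.626 0.356 0.204]
[0.642 0.232 0.204]
```

```bash
python3 -c "
from station import *
print(job_done())"
```

```text
the job is handed in; nothing more can be done
None
```

I handed the job in at about 22.5 s: the rosette lies face up on the drying rest, the top tray was peeled off tab corner first, and it is held level and still about 12 cm above the bowl's rim. The lower tray showed no visible movement in the pictures.

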